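# Put the scraper and dust brush back in the fitted tool tray

### The job

Honing is done: pick the wood-handled scraper and the red dust brush off the black mat and lay each gently in the empty recess of the tool tray that is cut to its shape, the scraper in the middle with its blade in the narrow slot, the brush in the outer one with its head in the wide end. Both must lie flat, fully down on the green tray floor and let go. Do not drop the tools, and leave the gouge already in the tray, the stone, the bowl and the oil bottle where they are.

Things in the scene. Friction and masses are not known exactly. Their poses are not given: they have to be found in the camera images.
- scraper_mid (a point): Centre (half-way up and along) of the scraper, loose, lying flat, 200 long, 130 g. x axis along it to the blade, z up. Wooden handle 30 wide, 22 high, from x -100 to +14 mm (27 wide from x -8); brass ferrule 21 thick, x +8 to +20; steel blade 16 wide, 5 thick at mid-height, to x +100. Grip across its width here; it balances about 20 mm towards the handle.
- scraper_tip (a point): Rounded tip of the scraper's blade, 100 mm along +x from scraper_mid, same axes.
- brush_mid (a point): Centre (half-way up and along) of the flat dust brush, loose, 200 long, 20 thick, 110 g. x axis along it to the bristles, z up. Red handle 24 wide from x -100 to 0 mm, flaring to 34 by x +25; steel ferrule and dark bristle head 56 wide from x +25 to +100. Grip across the handle at x about -8; it balances 10 mm from the centre, on the bristles' side.
- brush_tip (a point): Middle of the bristles' end, 100 mm along +x from brush_mid, same axes.
- tray: Fixed wooden tool tray, 236 (its x) by 250 (its y) mm, 24 high; origin at the centre of its underside, z up. Floor 8 above the bench, green in the recesses; three recesses along x, 16 deep, open above. From x -35 to +35 a finger trough at floor level, without any walls, crosses all recesses and runs out at both sides of the tray: the fingers go there.
- scraper_recess (a point): Where scraper_mid lies when the scraper is home: x axis along the recess to the blade end, z up, 11 above the green floor, in the middle of the tray. Recess 212 long (x -106 to +106): handle slot 42 wide (x -106 to -35), blade slot 26 wide (x +35 to +106), finger trough between. The handle does not fit the blade slot.
- brush_recess (a point): Where brush_mid lies when the brush is properly home: x axis along the recess to the head end, z up; 10 above the green tray floor, 80 mm towards the tray's +y from scraper_recess, parallel to it. Recess 212 long (x -106 to +106): handle slot 36 wide (x -106 to -35), head slot 68 wide (x +35 to +106), the same finger trough between.
- gouge_mid (a point): Centre of the dark-handled gouge (loose, 200 long, handle 30 wide 22 high) that already lies in the third recess, 80 mm towards the tray's -y from scraper_recess. Leave it there.
- mat: Black rubber honing mat, 280 x 260 mm, 4 thick, fixed on the bench; origin at the centre of its underside. The scraper and the brush start lying on it, roughly parallel to its shorter side, 135 to 175 mm apart. Mat and tray may be on either side of the robot.
- stone: Red-brown sharpening stone on a dark wooden base, 82 x 235 mm, 36 high, loose, 750 g; origin at the centre of its underside. Bystander.
- bowl: Turned wooden bowl, 120 across, 55 high, loose; origin under its centre. Bystander.
- oil: Amber oil bottle, closed, 48 across, 130 high, loose; origin under its centre. Bystander.
Mind the look-alikes: they are no part of the job. Of the things that look like the part that bears brush_mid, take the one that is farthest from the robot's base at the start.

How it is judged:
By the outcome, as a careful person would: the job done as asked, in the order asked, and still so for the second after the job is handed in, with the robot touching nothing.
It also fails if it takes over 70 s, if anything falls off the work surface, if the arm or the gripper's body presses on something with over 40 N, if the wrist force passes 120 N, or if a joint passes its speed limit or range.

### The arm

A 6-joint arm with a two-finger parallel gripper is mounted at the origin on the work surface. World frame = base frame: x ahead of the robot, y to its left, z up, the work surface at z = 0. Lengths are in m, angles in rad, forces in N, time in s.
With the tool pointing down it reaches from about 0.25 to 0.725 m from the base axis. Payload 4 kg.
Tool frame: the origin (TCP) lies at the very end of the fingers, on their centre line; the grasp point (between the pads) lies 19 mm behind it; z points along the fingers, y is the line along which they close (so a half turn about z gives the same grasp; the last joint's range is limited). The gripper opens to 85 mm and grips with 20 to 120 N. Pads are 22 mm wide; open, the fingers measure 114 mm over their backs; the gripper's body (76 mm by 85 mm) begins 54 mm behind the grasp point. The pads swing forward as they close: fully open they stand 13 mm farther back than shut.
Start: joints at [-1.155, 0.241, 0.005, 1.335, 0, 1.571], TCP at [0.202, -0.457, 0.194] pointing down, gripper open.
Joint ranges: [-2.72, 2.72], [-1.05, 1.87], [-1.09, 1.28], [-1.99, 2.15], [-1.42, 1.44], [-3.14, 3.14]. Speed limits (rad/s): [2.79, 2.79, 3.14, 3.14, 3.14, 3.14].

### API

Orientations are given as a unit quaternion [x, y, z, w].
In Python, from workcell import bot, vision, workorder, boxes_of gives the robot as it stands.
- The arm moves only by the tool send_rows, never from a script. Its argument "motion" is text: rows parted by semicolons, each of 5 numbers parted by spaces: the closure, from -1 (fully open) to 1 (shut), so that 0 is half open, then the shift along the tool's x, y, z in cm, then the turn about the tool's z in rad. In form: claw x y z twist; .... A call has 1 to 5 rows; each row is the pose to reach, as a shift and turn from the pose commanded when the call began, along the tool's axes at that moment; what a row does not reach only later rows make up. A row lasts 1/10 s, in which the tool goes at most 50 mm and 8.59 degrees, less where a joint would pass 70% of its speed; a pose out of reach is approached as far as the arm can. A call with a gripper value outside its range is refused whole. The fingers move at their own pace and stop on an object; the grip force is fixed at half the most. Time passes only in rows, so rows that repeat a pose let the fingers close. It gives the time, the measured TCP pose, the force, the opening and the grip force at its end, in the units of the state.
- bot.get_obs(): the state, without advancing time (a new reading comes with each control period).
- vision.camera(name): name is "scene" or "top"; returns the picture (420x560x3 uint8, red, green, blue); there is no depth.
- vision.camera_model(name): a dict with "fov_y" (degrees; the focal length in pixels is half the picture's height over the tangent of half this angle, whatever the lens; pixels are square), "cx", "cy" (the principal point, pixels), "world_from_camera" (4x4, takes a point from camera to world coordinates). Camera axes: x right, y down, z forward; pixel columns grow to the right and rows downward; lengths in m; the calibration is good to about 2 mm. A picture is of the moment at which its call begins. camera_model takes no time and is no camera call.
- workorder.job_done(): hands the job in; it is judged then, once.
Trained networks look in the newest picture that a camera, given by its name, has taken for a name from the list of things; names that differ only in an ending like _2 or _b are one class to them, and where a whole thing is asked for, a point or a joint stands for the part that bears it (a point fixed in the world has none). Each returns a list of dicts, best first, with "conf" (0 to 1); they miss things now and then, are a little off and sometimes report something else, mostly with a low value. They report only what shows in the picture. A call takes as long as a camera call. They do not tell look-alikes from the thing itself.
- boxes_of(camera, target): "rect" ([centre column, centre row, width, height] in pixels, round what is visible of it).
The state is a dict: "clock": time; "joint_pos": joint angles; "joint_vel": joint speeds; "tau": joint torques, N m; "eef_pos": TCP position; "tool_rot": TCP orientation; "ft_force": force on the tool from outside, world axes, zero at the start; "ft_torque": the same for the moment, N m; "grip_width": finger opening in m; "grasp_force": force on a finger pad.
Only numpy, scipy, OpenCV 4.12 (cv2) and the standard library are available. Lean on these libraries where they do the work, as an engineer would, in place of code of your own. Each camera call takes 0.05 s, during which the arm holds its last target. There are 200 camera calls.

## Working session

There is one attempt and no reset: what is moved stays moved. The work goes in short steps, Python scripts to look and compute and a tool call to move; the robot and the scene stay as the last step left them, time stands still between calls to the robot, and variables do not carry over. Pictures are saved under pics/ and viewed, at most 10 in all, crops included, and the job is handed in when it is done.

Besides the shell and the picture viewer there is one more tool, called after "Request:" as name(argument=value, ...) on one line, values as JSON. send_rows: Moves the arm, as the interface text tells. Its arguments: {"type":"object","properties":{"motion":{"type":"string"}},"required":["motion"]}

```bash
mkdir -p pics; cat > h.py <<'E'
import numpy as np, cv2
from workcell import bot, vision, workorder, boxes_of
def ray(cam,u,v):
    m=vision.camera_model(cam); f=210/np.tan(np.radians(m["fov_y"])/2)
    T=np.array(m["world_from_camera"]); d=T[:3,:3]@np.array([(u-m["cx"])/f,(v-m["cy"])/f,1]); return T[:3,3],d
def at(cam,u,v,z):
    o,d=ray(cam,u,v); return o+d*(z-o[2])/d[2]
def proj(cam,p):
    m=vision.camera_model(cam); f=210/np.tan(np.radians(m["fov_y"])/2)
    T=np.array(m["world_from_camera"]); q=T[:3,:3].T@(np.array(p)-T[:3,3]); return np.array([m["cx"]+f*q[0]/q[2],m["cy"]+f*q[1]/q[2]])
def snap(cam,name):
    im=vision.camera(cam); cv2.imwrite(f"pics/{name}.png",im[:,:,::-1]); return im
E
python3 - <<'E'
from h import *
for c in ("top","scene"):
    snap(c,c+"0"); m=vision.camera_model(c); print(c,{k:np.round(v,3).tolist() for k,v in m.items()})
    for t in ("scraper_mid","brush_mid","tray","mat","gouge_mid"):
        for b in boxes_of(c,t)[:4]: print(t,round(b["conf"],2),np.round(b["rect"]).tolist())
o=bot.get_obs(); print(o["eef_pos"],o["tool_rot"],o["grip_width"],o["clock"])
E
```

```text
top {'fov_y': 53.097, 'cx': 272.678, 'cy': 206.003, 'world_from_camera': [[-0.028, -0.997, 0.07, 0.405], [-0.999, 0.027, -0.02, 0.014], [0.018, -0.071, -0.997, 1.106], [0.0, 0.0, 0.0, 1.0]]}
scraper_mid 0.61 [189.0, 228.0, 79.0, 21.0]
brush_mid 0.81 [188.0, 170.0, 80.0, 23.0]
brush_mid 0.64 [126.0, 320.0, 42.0, 72.0]
tray 0.9 [347.0, 177.0, 126.0, 121.0]
mat 0.83 [183.0, 194.0, 102.0, 104.0]
gouge_mid 0.88 [372.0, 164.0, 39.0, 68.0]
gouge_mid 0.25 [253.0, 95.0, 85.0, 39.0]
scene {'fov_y': 52.933, 'cx': 276.18, 'cy': 210.667, 'world_from_camera': [[0.11, 0.697, -0.708, 1.429], [0.994, -0.085, 0.07, -0.097], [-0.011, -0.712, -0.702, 0.958], [0.0, 0.0, 0.0, 1.0]]}
scraper_mid 0.84 [339.0, 195.0, 56.0, 9.0]
brush_mid 0.7 [353.0, 233.0, 64.0, 26.0]
brush_mid 0.59 [368.0, 154.0, 24.0, 38.0]
tray 0.68 [217.0, 240.0, 108.0, 88.0]
mat 0.69 [353.0, 221.0, 99.0, 67.0]
gouge_mid 0.76 [185.0, 242.0, 34.0, 43.0]
[ 0.20194564 -0.45739769  0.19442897] [ 9.78466863e-01  2.06403964e-01 -1.68925003e-05  1.72591854e-05] 0.08535920588421077 0.6
```

View pics/top0.png

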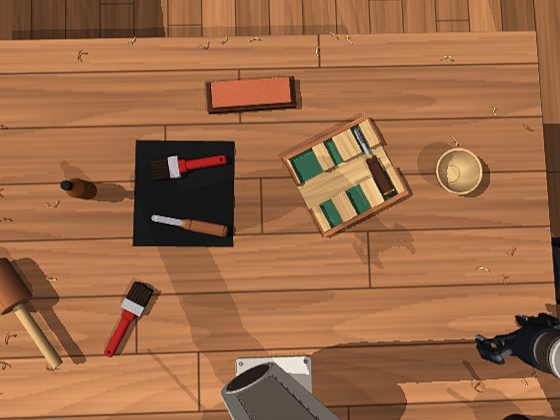

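View pics/scene0.png

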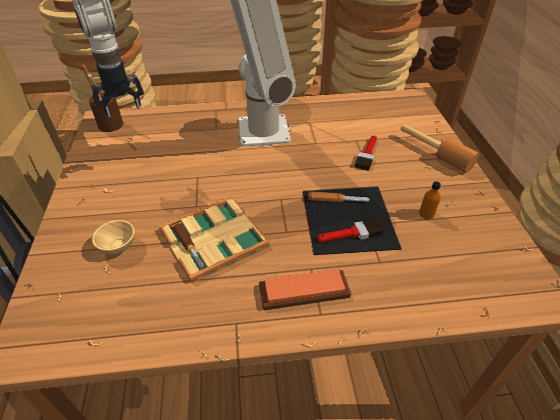

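Candidates for brush_mid: the brush on the mat at top (190,167) and the one on the bare bench at (130,318). The mat brush is the farther from the base at (270,370) and lies on the mat, so it fits. I confirm it in an enlarged crop, along with the tray.

```bash
python3 - <<'E'
import cv2,numpy as np
a=cv2.imread("pics/top0.png")
cv2.imwrite("pics/c1.png",cv2.resize(a[135:251,130:246],None,fx=5,fy=5,interpolation=cv2.INTER_CUBIC))
cv2.imwrite("pics/c2.png",cv2.resize(a[110:240,275:415],None,fx=4.5,fy=4.5,interpolation=cv2.INTER_CUBIC))
E
```

```text
(no output)
```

View pics/c1.png

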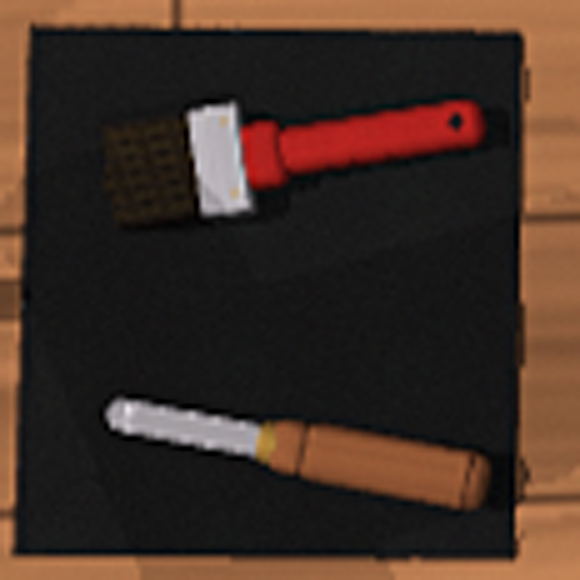

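View pics/c2.png

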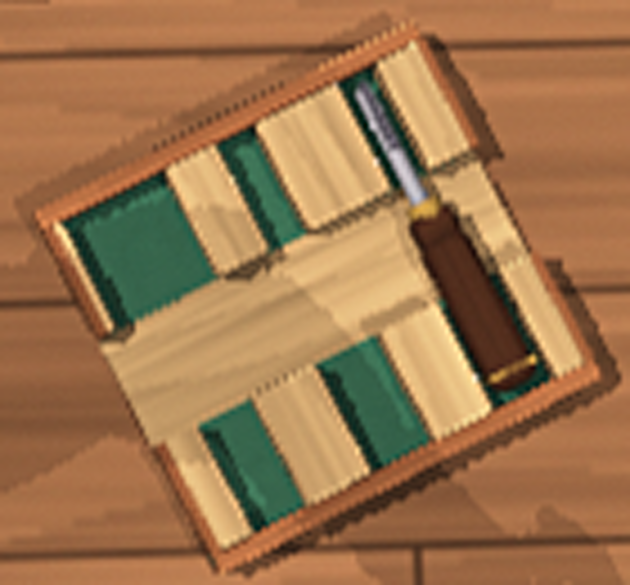

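The crop confirms it: the brush on the mat has its red handle to the right, bristles at left (c1 112,174) and handle end at (486,123). The scraper tip is at (107,411) and its butt at (489,485). In the tray crop the empty wide end of the left recess is at upper left, so tray +x runs up and left. The narrow blade slot is at (260,190).

```bash
cat > m.py <<'E'
from h import *
c1=lambda x,y:((x+.5)/5-.5+130,(y+.5)/5-.5+135)
c2=lambda x,y:((x+.5)/4.5-.5+275,(y+.5)/4.5-.5+110)
def seg(t,b,z):
    T=at("top",*t,z);B=at("top",*b,z);d=T-B
    return (T+B)/2,np.arctan2(d[1],d[0]),np.linalg.norm(d)
if __name__=="__main__":
    br=seg(c1(113,174),c1(486,123),.014); sc=seg(c1(107,411),c1(489,485),.015)
    print("brush",br,"\nscraper",sc)
    C=[at("top",*c2(*p),.024) for p in [(38,213),(415,27),(600,370),(218,570)]]  # (+x+y),(+x-y),(-x-y),(-x+y)
    ctr=np.mean(C,0); dx=(C[0]+C[1]-C[2]-C[3])/2; dy=(C[0]+C[3]-C[1]-C[2])/2
    print("tray",ctr,np.linalg.norm(dx),np.linalg.norm(dy),np.degrees([np.arctan2(dx[1],dx[0]),np.arctan2(dy[1],dy[0])-np.pi/2]))
    ims={c:cv2.resize(cv2.imread(f"pics/{c}0.png"),None,fx=3,fy=3,interpolation=cv2.INTER_CUBIC) for c in("top","scene")}
    def poly(ctr,a,pts,z,col):
        R=np.array([[np.cos(a),-np.sin(a)],[np.sin(a),np.cos(a)]])
        for c,im in ims.items():
            q=[((proj(c,[*(ctr[:2]+R@np.array(p)),z])+.5)*3-.5) for p in pts]
            cv2.polylines(im,[np.round(q).astype(int)],True,col,1)
    a=np.mean([np.arctan2(dx[1],dx[0]),np.arctan2(dy[1],dy[0])-np.pi/2])
    r=lambda x0,x1,w:[(x0,-w),(x1,-w),(x1,w),(x0,w)]
    poly(ctr,a,r(-.118,.118,.125),.024,(255,0,255)); 
    for x0,x1,w,y in((-.106,-.035,.021,0),(.035,.106,.013,0),(-.106,-.035,.018,.08),(.035,.106,.034,.08)):
        poly(ctr,a,[(x,yy+y) for x,yy in r(x0,x1,w)],.024,(255,255,0))
    poly(br[0],br[1],r(-.1,.1,.012),.014,(0,255,0)); poly(br[0],br[1],r(.025,.1,.028),.014,(0,255,0))
    poly(sc[0],sc[1],r(-.1,.014,.015),.015,(0,255,0)); poly(sc[0],sc[1],r(.014,.1,.008),.015,(0,255,0))
    m=vision.camera_model("top"); 
    t=ims["top"][330:740,390:1240]; s=ims["scene"][520:850,440:1240]
    cv2.imwrite("pics/ov.png",np.vstack([cv2.resize(t,(640,308)),cv2.resize(s,(640,264))]))
E
python3 m.py
```

```text
brush (array([0.59688277, 0.20545199, 0.014     ]), np.float64(1.6838034502015462), np.float64(0.1958659665935262)) 
scraper (array([0.44036679, 0.20845038, 0.015     ]), np.float64(1.3518999010338468), np.float64(0.20099712013358456))
tray [ 0.55739566 -0.19977343  0.024     ] 0.2284741879140899 0.2488025987712402 [25.31928946 25.42147242]
```

View pics/ov.png

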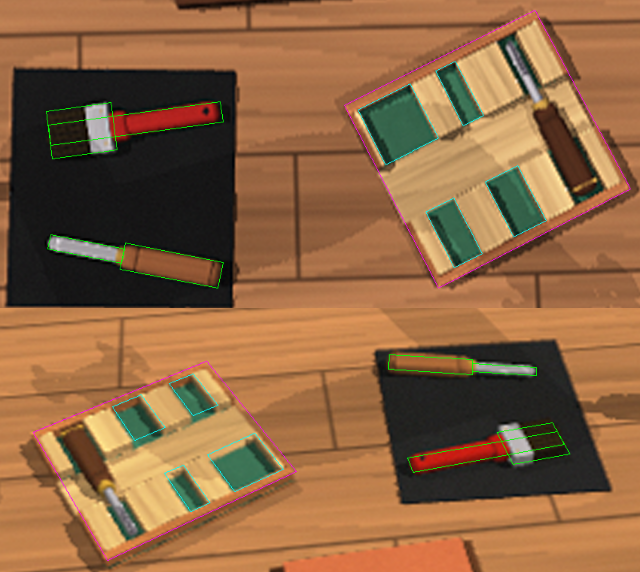

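The overlay in both views agrees with the outlines (tray slots, scraper and brush). I start moving to above the scraper.

Request:
send_rows(motion="-1 5 -5 0 -0.14; -1 10 -10 0 -0.28; -1 15 -15 0 -0.42; -1 20 -20 0 -0.56; -1 25 -25 0 -0.7")

```text
clock: 1.1
eef_pos: [0.2926, -0.2226, 0.1946]
tool_rot: [0.847, 0.531, 0.0, 0.0]
ft_force: [1.2, 0.5, 0.1]
grip_width: 0.0851
grasp_force: 0.0
```

```bash
cat >> h.py <<'E'
def go(x,y,z,ang):
    from scipy.spatial.transform import Rotation as R
    o=bot.get_obs(); M=R.from_quat(o["tool_rot"]).as_matrix(); d=M.T@(np.array([x,y,z])-o["eef_pos"])
    a=np.arctan2(M[1,0],M[0,0]); t=-((ang-a+np.pi)%(2*np.pi)-np.pi)
    print("cm",np.round(d*100,2),"twist",round(t,3),"| pos",np.round(o["eef_pos"],4),"ang",round(a,3),"tilt",np.round(M[2],3),"F",np.round(o["ft_force"],1),"w",round(o["grip_width"],4),"g",round(o["grasp_force"],1),"t",round(o["clock"],2))
E
python3 -c "
from h import *
go(.441,.2114,.12,1.352)"
```

```text
cm [45.53 -5.54  7.46] twist -0.232 | pos [ 0.2926 -0.2226  0.1946] ang 1.12 tilt [ 0.     0.001 -1.   ] F [1.2 0.5 0.1] w 0.0851 g 0.0 t 1.1
```

Request:
send_rows(motion="-1 4.8 -0.6 0 -0.1; -1 9.6 -1.2 0 -0.23; -1 14.4 -1.8 0 -0.23; -1 19.2 -2.4 0 -0.23; -1 24 -3 0 -0.23")

```text
clock: 1.6
eef_pos: [0.3712, 0.0065, 0.1949]
tool_rot: [0.782, 0.623, 0.001, 0.001]
ft_force: [1.4, -1.1, 0.2]
grip_width: 0.0855
grasp_force: 0.0
```

Request:
send_rows(motion="-1 4.4 0 1 0; -1 8.8 0 2 0; -1 13.2 0 3 0; -1 17 0 4 0; -1 18 0 5 0")

```text
clock: 2.1
eef_pos: [0.4118, 0.1835, 0.144]
tool_rot: [0.781, 0.625, 0.001, -0.0]
ft_force: [-0.3, -0.3, -0.4]
grip_width: 0.0853
grasp_force: 0.0
```

Request:
send_rows(motion="-1 0 0 1 0; -1 0 0 1 0")

```text
clock: 2.3
eef_pos: [0.4093, 0.1786, 0.1328]
tool_rot: [0.782, 0.623, -0.002, -0.0]
ft_force: [-0.4, -0.3, 0.9]
grip_width: 0.0858
grasp_force: 0.0
```

```bash
python3 -c "
from h import *
go(.441,.2114,.12,1.352)
go(.441,.2114,.03,1.352)"
```

```text
cm [3.91 2.36 1.26] twist -0.006 | pos [0.4093 0.1786 0.1328] ang 1.346 tilt [-0.003 -0.003 -1.   ] F [-0.4 -0.3  0.9] w 0.0858 g 0.0 t 2.3
cm [ 3.94  2.39 10.26] twist -0.006 | pos [0.4093 0.1786 0.1328] ang 1.346 tilt [-0.003 -0.003 -1.   ] F [-0.4 -0.3  0.9] w 0.0858 g 0.0 t 2.3
```

Request:
send_rows(motion="-1 2 1.2 2 0; -1 3.9 2.4 4 0; -1 3.9 2.4 6 0; -1 3.9 2.4 7 0; -1 3.9 2.4 7 0")

```text
clock: 2.8
eef_pos: [0.4416, 0.2106, 0.0634]
tool_rot: [0.783, 0.622, -0.002, -0.0]
ft_force: [-0.2, -0.7, 0.3]
grip_width: 0.085
grasp_force: 0.0
```

```bash
python3 - <<'E'
from h import *
go(.441,.2114,.006,1.352)
a=snap("top","t1"); b=snap("scene","s1")
cv2.imwrite("pics/v1.png",np.hstack([cv2.resize(i,(390,390),interpolation=cv2.INTER_CUBIC)[:,:,::-1] for i in (a[180:260,140:220],b[150:230,300:380])])[:, :])
E
```

```text
cm [ 0.08 -0.06  5.74] twist -0.008 | pos [0.4416 0.2106 0.0634] ang 1.344 tilt [-0.002 -0.003 -1.   ] F [-0.2 -0.7  0.3] w 0.085 g 0.0 t 2.8
```

View pics/v1.png

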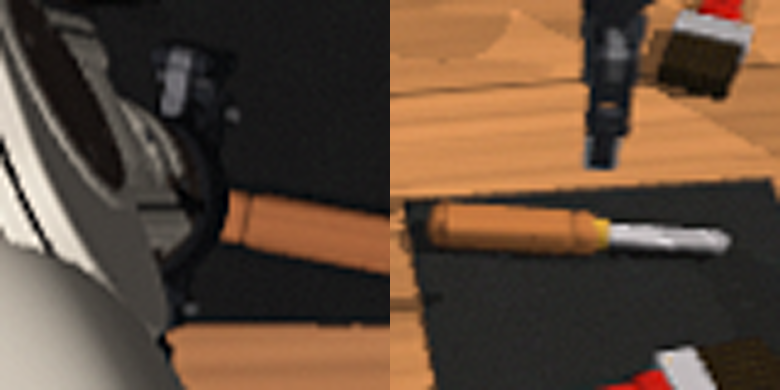

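The gripper stands over the scraper's collar, with the handle showing at (230,215) in the left crop and the scraper undisturbed in the right one. I descend.

Request:
send_rows(motion="-1 0 -0.1 2 0; -1 0 -0.1 4 0; -1 0 -0.1 5.2 0; -1 0 -0.1 5.7 0; -1 0 -0.1 5.7 0")

```text
clock: 3.4
eef_pos: [0.4421, 0.2127, 0.0075]
tool_rot: [0.782, 0.623, -0.0, -0.0]
ft_force: [0.2, -0.2, 0.3]
grip_width: 0.0854
grasp_force: 0.0
```

Request:
send_rows(motion="0 0 0 0 0; 1 0 0 0 0; 1 0 0 0 0; 1 0 0 0 0; 1 0 0 0 0")

```text
clock: 3.9
eef_pos: [0.4422, 0.2129, 0.0076]
tool_rot: [0.782, 0.623, 0.0, 0.0]
ft_force: [-0.9, -0.9, 0.3]
grip_width: 0.0122
grasp_force: 0.0
```

```bash
python3 -c "
from h import *
go(.441,.2114,.006,1.352)"
```

```text
cm [-0.17 -0.08  0.16] twist -0.006 | pos [0.4422 0.2129 0.0076] ang 1.346 tilt [ 0.  0. -1.] F [-0.9 -0.9  0.3] w 0.0122 g 0.0 t 3.9
```

```bash
python3 - <<'E'
from h import *
a=snap("top","t2"); b=snap("scene","s2")
cv2.imwrite("pics/v2.png",np.hstack([cv2.resize(i,(390,390),interpolation=cv2.INTER_CUBIC)[:,:,::-1] for i in (a[170:270,130:230],b[150:230,300:380])]))
go(.441,.2114,.006,1.352); print(proj("scene",bot.get_obs()["eef_pos"]))
E
```

```text
cm [-0.17 -0.07  0.15] twist -0.006 | pos [0.4421 0.2129 0.0075] ang 1.346 tilt [ 0.  0. -1.] F [-0.1  0.4 -0.4] w 0.0002 g 0.0 t 4.0
[339.96587211 199.19505016]
```

View pics/v2.png

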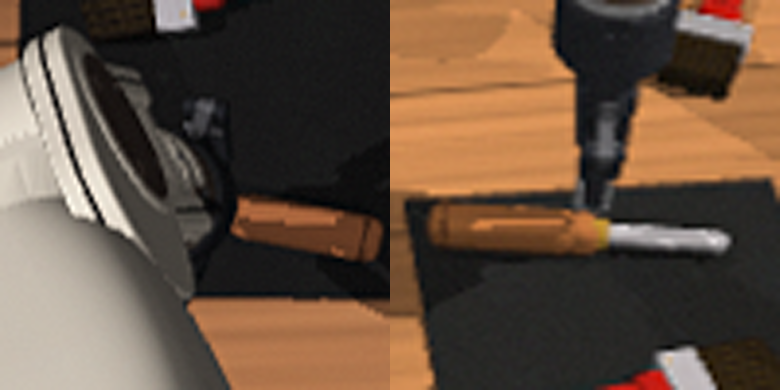

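```bash
python3 - <<'E'
from h import *
d=np.array([np.sin(1.346),-np.cos(1.346),0])
p=np.array([.4416,.2106,.0634])
for s in(1,-1): print("v1",proj("scene",p+s*d*.0425+[0,0,.013]),proj("scene",p+s*d*.057+[0,0,.013]))
q=np.array([.2019,-.4574,.1944]);e=np.array([.404,-.915,0])
for s in(1,-1): print("start",proj("scene",q+s*e*.05+[0,0,.013]),proj("top",q+s*e*.05+[0,0,.013]))
print("now",proj("scene",[.4422,.2128,.0075]),proj("scene",[.4422,.2128,.0375]),proj("top",[.4422,.2128,.0375]))
a=cv2.imread("pics/scene0.png")[60:150,70:190];b=cv2.imread("pics/s2.png")[155:225,300:380]
cv2.imwrite("pics/v3.png",np.hstack([cv2.resize(a,(400,300),interpolation=2),cv2.resize(b,(400,300),interpolation=2)]))
E
```

```text
v1 [341.21387372 192.22075185] [341.18659794 195.36253986]
v1 [341.3655633  174.74823597] [341.39012208 171.91940885]
start [111.57606066 125.64383049] [510.19956014 315.17691431]
start [142.01961967 116.87765541] [468.75726041 335.94835405]
now [339.94897879 199.21394841] [340.8300428  192.44725725] [185.88580688 223.28256474]
```

View pics/v3.png

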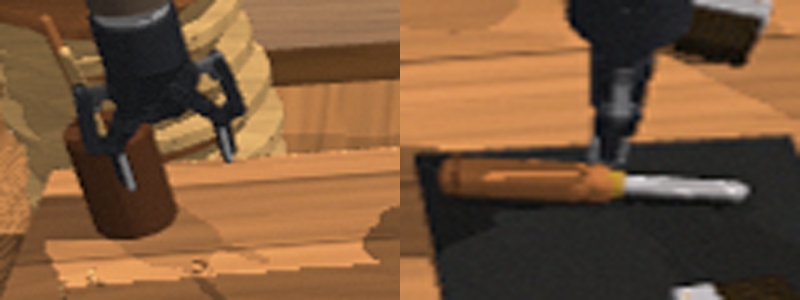

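The reported TCP disagrees with both views: the closed fingertips stand about 30 mm higher than reported, above the handle. The scraper has not moved. I open, lower further in small steps and watch the force.

Request:
send_rows(motion="-1 0 0 -1 0; -1 0 0 -1 0; -1 0 0 -1 0; -1 0 0 -1 0; -1 0 0 -1 0")

```text
clock: 4.5
eef_pos: [0.4419, 0.2128, 0.0173]
tool_rot: [0.782, 0.623, -0.0, -0.0]
ft_force: [0.4, 0.3, -0.9]
grip_width: 0.0722
grasp_force: 0.0
```

Request:
send_rows(motion="-1 -0.1 0 0 0; -1 -0.1 0 1 0; -1 -0.1 0 1.5 0; -1 -0.1 0 2 0; -1 -0.1 0 2 0")

```text
clock: 5.0
eef_pos: [0.4409, 0.2114, -0.0038]
tool_rot: [0.782, 0.623, -0.001, -0.0]
ft_force: [0.3, 0.5, -0.6]
grip_width: 0.0852
grasp_force: 0.0
```

Request:
send_rows(motion="-1 0 0 0.4 0; -1 0 0 0.8 0; -1 0 0 1.2 0; -1 0 0 1.6 0; -1 0 0 1.6 0")

```text
clock: 5.5
eef_pos: [0.4413, 0.2116, -0.0192]
tool_rot: [0.782, 0.623, -0.001, -0.0]
ft_force: [-0.5, 1.0, -1.1]
grip_width: 0.0853
grasp_force: 0.0
```

Request:
send_rows(motion="0.2 0 0 0 0; 0.2 0 0 0 0; 0.2 0 0 0 0; 0.2 0 0 0 0; 0.2 0 0 0 0")

```text
clock: 6.0
eef_pos: [0.4419, 0.2119, -0.0185]
tool_rot: [0.782, 0.623, 0.0, 0.0]
ft_force: [0.3, -0.1, 0.7]
grip_width: 0.0341
grasp_force: 0.0
```

Request:
send_rows(motion="1 0 0 0 0; 1 0 0 0 0; 1 0 0 0 0; 1 0 0 0 0; 1 0 0 0 0")

```text
clock: 6.5
eef_pos: [0.442, 0.212, -0.0181]
tool_rot: [0.782, 0.623, 0.0, 0.0]
ft_force: [-1.4, -0.1, 5.7]
grip_width: 0.0254
grasp_force: 58.9
```

Request:
send_rows(motion="1 0 0 -1 0; 1 0 0 -3 0; 1 0 0 -6 0; 1 0 0 -9 0; 1 0 0 -12 0")

```text
clock: 7.0
eef_pos: [0.4415, 0.2117, 0.1026]
tool_rot: [0.782, 0.623, -0.0, -0.0]
ft_force: [0.5, 0.1, -0.5]
grip_width: 0.0255
grasp_force: 59.2
```

```bash
python3 - <<'E'
from h import *
go(.5601,-.1985,.102,.4427)
for c,r in(("scene",None),("top",None)):
    a=snap(c,c[0]+"4")
p=[.441,.211,.105]; u,v=proj("scene",p).astype(int)
a=cv2.imread("pics/s4.png")[max(0,v-70):v+50,u-80:u+80]
cv2.imwrite("pics/v4.png",cv2.resize(a,None,fx=4,fy=4,interpolation=2)); print(u,v)
E
```

```text
cm [-37.34  20.71   0.07] twist 0.903 | pos [0.4415 0.2117 0.1026] ang 1.346 tilt [-0. -0. -1.] F [ 0.5  0.1 -0.5] w 0.0255 g 59.2 t 7.0
342 176
```

View pics/v4.png

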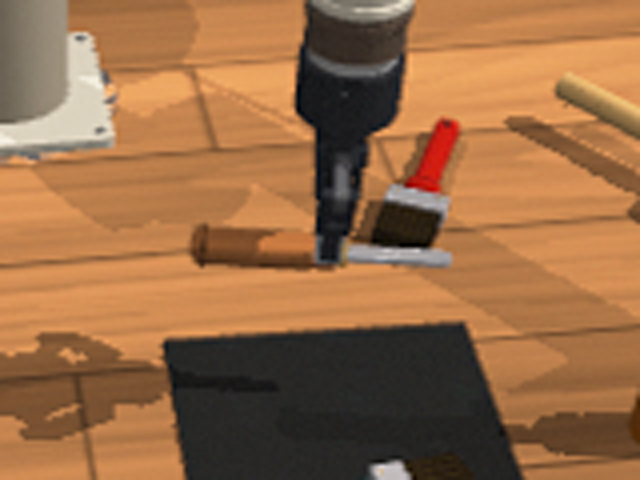

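The scraper is held level at (315,250) in the crop. One view is left for the end. Now I refine the tray pose numerically from the green floor patches in both cameras.

```bash
cat > fit.py <<'E'
from h import *
from scipy.optimize import minimize
cells=[(-.106,-.035,.021,0),(.035,.106,.013,0),(-.106,-.035,.018,.08),(.035,.106,.034,.08)]
S=4
def W(p,pts,z):
    c,s=np.cos(p[2]),np.sin(p[2]); return [[p[0]+c*x-s*y,p[1]+s*x+c*y,z] for x,y in pts]
def render(cam,p,shape):
    m=np.zeros(shape,np.float32)
    for x0,x1,w,y in cells:
        e0,e1=(x0,0) if x0<0 else (0,x1)
        L=[]
        for pts,z in(([(x0,y-w),(x1,y-w),(x1,y+w),(x0,y+w)],.008),([(e0,y-w),(e1,y-w),(e1,y+w),(e0,y+w)],.024)):
            q=np.array([proj(cam,P) for P in W(p,pts,z)]); k=np.zeros((shape[0]*S,shape[1]*S),np.uint8)
            cv2.fillPoly(k,[np.round(((q+.5)*S-.5)*16).astype(np.int32)],255,shift=4); L.append(k)
        m+=cv2.resize(L[0]&L[1],shape[::-1],interpolation=cv2.INTER_AREA)/255.
    return m
def green(im):
    b,g,r=[im[:,:,i].astype(float) for i in range(3)]
    return np.clip((g-r)/30+.2,0,1)*(g>b)
def cost(p,cams,G):
    t=0
    for c in cams:
        r=render(c,p,G[c].shape); box=cv2.dilate((r>0).astype(np.uint8),np.ones((7,7)))
        t+=np.sum((r-G[c])**2*box)/r.sum()
    return t
G={c:green(cv2.imread(f"pics/{c}0.png")).astype(np.float32) for c in("top","scene")}
for cams in(["top"],["scene"],["top","scene"]):
    p0=np.array([.5574,-.1998,.4427]); f=lambda d:cost(p0+d*[.001,.001,.01],cams,G)
    r=minimize(f,[0,0,0],method="Nelder-Mead",options=dict(initial_simplex=[[0,0,0],[4,0,0],[0,4,0],[0,0,2]],maxfev=90,xatol=.1,fatol=1e-4))
    print(cams,np.round(p0+r.x*[.001,.001,.01],4),round(f(np.zeros(3)),3),round(r.fun,3))
E
python3 fit.py
```

```text
['top'] [ 0.5583 -0.2004  0.4466] 0.044 0.027Traceback (most recent call last):
  File "fit.py", line 29, in <module>
    r=minimize(f,[0,0,0],method="Nelder-Mead",options=dict(initial_simplex=[[0,0,0],[4,0,0],[0,4,0],[0,0,2]],maxfev=90,xatol=.1,fatol=1e-4))
    res = _minimize_neldermead(fun, x0, args, callback, bounds=bounds,
                               **options)
    fxr = func(xr)
    fx = function(np.copy(x), *(wrapper_args + args))
  File "fit.py", line 28, in <lambda>
    p0=np.array([.5574,-.1998,.4427]); f=lambda d:cost(p0+d*[.001,.001,.01],cams,G)
                                                  ~~~~^^^^^^^^^^^^^^^^^^^^^^^^^^^^^
  File "fit.py", line 23, in cost
    r=render(c,p,G[c].shape); box=cv2.dilate((r>0).astype(np.uint8),np.ones((7,7)))
  File "fit.py", line 13, in render
    q=np.array([proj(cam,P) for P in W(p,pts,z)]); k=np.zeros((shape[0]*S,shape[1]*S),np.uint8)
                ~~~~^^^^^^^
  File "h.py", line 9, in proj
    m=vision.camera_model(cam); f=210/np.tan(np.radians(m["fov_y"])/2)
ValueError: time passes only in moves, steps and waits
```

Request:
send_rows(motion="1 -4 2.2 0 0.14; 1 -8 4.4 0 0.28; 1 -12 6.6 0 0.42; 1 -16 8.8 0 0.56; 1 -20 11 0 0.7")

```text
clock: 7.6
eef_pos: [0.504, -0.0093, 0.1006]
tool_rot: [0.949, 0.315, -0.001, -0.0]
ft_force: [0.7, 0.1, -1.4]
grip_width: 0.0254
grasp_force: 59.2
```

```bash
sed -i 's/for cams in(\["top"\],/for cams in(/' fit.py; python3 fit.py; python3 -c "
from h import *
go(.5613,-.1990,.09,.445)"
```

```text
['scene'] [ 0.5573 -0.2028  0.4477] 0.133 0.028
cm [-6.74 18.63  1.05] twist 0.195 | pos [ 0.504  -0.0093  0.1006] ang 0.64 tilt [-0.001 -0.001 -1.   ] F [ 0.7  0.1 -1.4] w 0.0254 g 59.2 t 7.6Traceback (most recent call last):
  File "fit.py", line 29, in <module>
    r=minimize(f,[0,0,0],method="Nelder-Mead",options=dict(initial_simplex=[[0,0,0],[4,0,0],[0,4,0],[0,0,2]],maxfev=90,xatol=.1,fatol=1e-4))
    res = _minimize_neldermead(fun, x0, args, callback, bounds=bounds,
                               **options)
    fxcc = func(xcc)
    fx = function(np.copy(x), *(wrapper_args + args))
  File "fit.py", line 28, in <lambda>
    p0=np.array([.5574,-.1998,.4427]); f=lambda d:cost(p0+d*[.001,.001,.01],cams,G)
                                                  ~~~~^^^^^^^^^^^^^^^^^^^^^^^^^^^^^
  File "fit.py", line 23, in cost
    r=render(c,p,G[c].shape); box=cv2.dilate((r>0).astype(np.uint8),np.ones((7,7)))
  File "fit.py", line 13, in render
    q=np.array([proj(cam,P) for P in W(p,pts,z)]); k=np.zeros((shape[0]*S,shape[1]*S),np.uint8)
                ~~~~^^^^^^^
  File "h.py", line 9, in proj
    m=vision.camera_model(cam); f=210/np.tan(np.radians(m["fov_y"])/2)
ValueError: time passes only in moves, steps and waits
```

Request:
send_rows(motion="1 -1.7 4.6 0 0.1; 1 -3.4 9.3 0 0.19; 1 -5 14 0 0.19; 1 -6.7 18.6 0 0.19; 1 -6.7 18.6 1 0.19")

```text
clock: 8.1
eef_pos: [0.5649, -0.2031, 0.0913]
tool_rot: [0.975, 0.222, 0.001, 0.002]
ft_force: [-0.6, 0.7, -1.4]
grip_width: 0.0253
grasp_force: 59.4
```

Request:
send_rows(motion="1 0 0 1 0; 1 0 0 2 0; 1 0 0 3 0; 1 0 0 4 0; 1 0 0 4 0")

```text
clock: 8.6
eef_pos: [0.5614, -0.1949, 0.0495]
tool_rot: [0.974, 0.227, -0.002, -0.001]
ft_force: [-0.1, -0.4, -1.8]
grip_width: 0.0253
grasp_force: 59.4
```

```bash
python3 - <<'E'
from h import *
go(.5611,-.2000,.03,.445)
a=snap("scene","s5"); 
for t in("scraper_mid",):
    for b in boxes_of("scene",t)[:3]: print(round(b["conf"],2),b["rect"])
E
```

```text
cm [-0.25  0.45  1.95] twist 0.012 | pos [ 0.5614 -0.1949  0.0495] ang 0.457 tilt [-0.003 -0.003 -1.   ] F [-0.1 -0.4 -1.8] w 0.0253 g 59.4 t 8.6
0.48 [213.3, 220.6, 29.4, 38.5]
```

Request:
send_rows(motion="1 -0.2 0.5 0 0.01; 1 -0.2 0.5 0.5 0.01; 1 -0.2 0.5 1 0.01; 1 -0.2 0.5 1 0.01; 1 -0.2 0.5 1 0.01")

```text
clock: 9.2
eef_pos: [0.563, -0.2018, 0.0411]
tool_rot: [0.975, 0.221, -0.0, -0.0]
ft_force: [-0.4, -0.4, -0.8]
grip_width: 0.0255
grasp_force: 59.4
```

```bash
python3 - <<'E'
from h import *
go(.5611,-.2000,.03,.445)
a=snap("scene","s6"); o=bot.get_obs(); q=o["eef_pos"]
u,v=proj("scene",q+[0,0,.03]).astype(int)
im=cv2.resize(a[v-60:v+60,u-70:u+70,::-1],None,fx=5,fy=5,interpolation=2)
d=np.array([np.cos(.447),np.sin(.447),0]);n=np.array([-d[1],d[0],0]); m=q-d*.0037; m[2]=q[2]+.033
def L(a,b,c):
    p=[tuple(np.round((proj("scene",z)-[u-70,v-60]+.5)*5).astype(int).tolist()) for z in(a,b)]; cv2.line(im,*p,c,1)
for w in(-.015,.015): L(m-d*.1+n*w,m-d*0+n*w,(0,255,0))
for w in(-.008,.008): L(m+d*.014+n*w,m+d*.1+n*w,(0,255,0))
t=np.array([.5578,-.2016,.024])
for x0,x1,w in((-.106,-.035,.021),(.035,.106,.013)):
    for s in(-w,w): L(t+d*x0+n*s,t+d*x1+n*s,(255,255,0))
    L(t+d*(x0 if x0<0 else x1)-n*w,t+d*(x0 if x0<0 else x1)+n*w,(255,255,0))
cv2.imwrite("pics/v6.png",im)
E
```

```text
cm [-0.09 -0.24  1.11] twist 0.001 | pos [ 0.563  -0.2018  0.0411] ang 0.446 tilt [-0.    -0.001 -1.   ] F [-0.4 -0.4 -0.8] w 0.0255 g 59.4 t 9.2
```

View pics/v6.png

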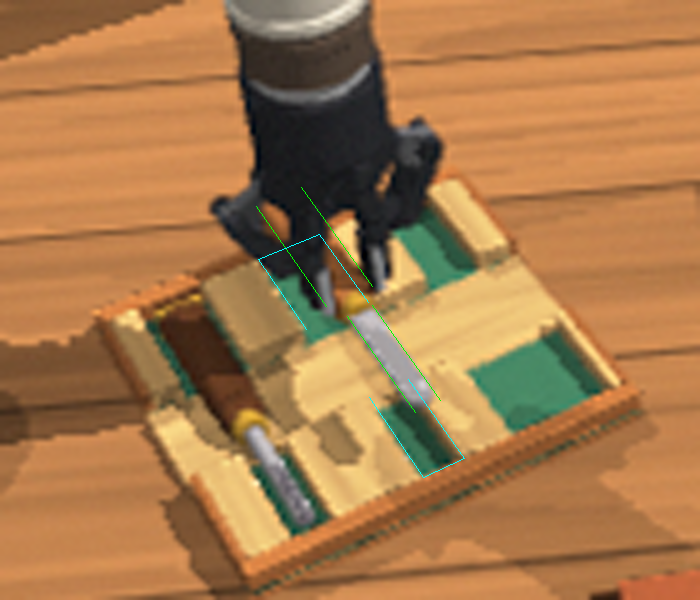

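The scraper matches its predicted outline, with the blade at (390,350) in line with the narrow slot at (420,440), and the gouge is untouched. All picture views are now used, so I go on with numeric checks only and lower it.

Request:
send_rows(motion="1 -0.1 -0.2 0 0; 1 -0.1 -0.2 0.5 0; 1 -0.1 -0.2 1 0; 1 -0.1 -0.2 1.5 0; 1 -0.1 -0.2 1.5 0")

```text
clock: 9.75
eef_pos: [0.5607, -0.2001, 0.0252]
tool_rot: [0.975, 0.221, -0.001, -0.001]
ft_force: [-0.5, 0.0, -1.5]
grip_width: 0.0257
grasp_force: 59.4
```

```bash
python3 -c "
from h import *
go(.5611,-.2000,-.014,.445)"
```

```text
cm [0.05 0.01 3.92] twist 0.001 | pos [ 0.5607 -0.2001  0.0252] ang 0.446 tilt [-0.002 -0.002 -1.   ] F [-0.5  0.  -1.5] w 0.0257 g 59.4 t 9.75
```

Request:
send_rows(motion="1 0 0 0.6 0; 1 0 0 1.2 0; 1 0 0 1.8 0; 1 0 0 2.4 0; 1 0 0 2.4 0")

```text
clock: 10.25
eef_pos: [0.5605, -0.2002, 0.001]
tool_rot: [0.975, 0.221, -0.001, -0.001]
ft_force: [-0.5, -0.7, -1.2]
grip_width: 0.0253
grasp_force: 59.4
```

Request:
send_rows(motion="1 0 0 0.4 0; 1 0 0 0.8 0; 1 0 0 1.1 0; 1 0 0 1.3 0; 1 0 0 1.3 0")

```text
clock: 10.75
eef_pos: [0.5613, -0.2004, -0.011]
tool_rot: [0.975, 0.221, -0.0, -0.0]
ft_force: [0.5, -0.5, -0.5]
grip_width: 0.0255
grasp_force: 59.4
```

Request:
send_rows(motion="1 0 0 0.1 0; 1 0 0 0.2 0; 1 0 0 0.2 0")

```text
clock: 11.05
eef_pos: [0.5615, -0.2005, -0.0126]
tool_rot: [0.975, 0.221, -0.0, -0.0]
ft_force: [0.0, -0.9, -1.5]
grip_width: 0.0254
grasp_force: 59.4
```

Request:
send_rows(motion="1 0 0 0.1 0; 1 0 0 0.1 0; 1 0 0 0.1 0")

```text
clock: 11.35
eef_pos: [0.5616, -0.2005, -0.0135]
tool_rot: [0.975, 0.221, 0.0, 0.0]
ft_force: [-0.8, 0.4, 0.2]
grip_width: 0.0256
grasp_force: 59.4
```

Request:
send_rows(motion="1 0 0 0.1 0; 1 0 0 0.1 0; 1 0 0 0.1 0")

```text
clock: 11.65
eef_pos: [0.5617, -0.2006, -0.0141]
tool_rot: [0.975, 0.221, 0.0, 0.0]
ft_force: [-0.9, 0.6, 4.4]
grip_width: 0.0254
grasp_force: 60.0
```

Contact came at the expected height, so the scraper is on the floor. I release part-way and lift.

Request:
send_rows(motion="0.2 0 0 0 0; 0 0 0 0 0; -0.2 0 0 0 0; -0.2 0 0 0 0; -0.2 0 0 0 0")

```text
clock: 12.15
eef_pos: [0.5615, -0.2005, -0.0147]
tool_rot: [0.975, 0.221, -0.0, -0.0]
ft_force: [0.5, 0.4, -0.0]
grip_width: 0.0513
grasp_force: 0.0
```

Request:
send_rows(motion="-0.2 0 0 -0.5 0; -0.2 0 0 -2 0; -0.2 0 0 -5 0; -0.2 0 0 -9 0; -0.6 0 0 -13 0")

```text
clock: 12.65
eef_pos: [0.561, -0.2003, 0.1166]
tool_rot: [0.975, 0.221, -0.0, -0.0]
ft_force: [1.4, -1.0, 0.5]
grip_width: 0.0641
grasp_force: 0.0
```

```bash
python3 -c "
from h import *
d=np.array([np.cos(1.684),np.sin(1.684)]); b=np.array([.5969,.2055])-d*.009; print(b)
go(b[0],b[1],.11,1.684)"
```

```text
[0.59791666 0.19655761]
cm [ 20.44 -34.22   0.67] twist -1.238 | pos [ 0.561  -0.2003  0.1166] ang 0.446 tilt [-0.001 -0.001 -1.   ] F [ 1.4 -1.   0.5] w 0.0641 g 0.0 t 12.65
```

Request:
send_rows(motion="-1 2.4 -4 0 -0.14; -1 4.8 -8 0 -0.28; -1 7.2 -12 0 -0.42; -1 9.6 -16 0 -0.56; -1 12 -20 0 -0.7")

```text
clock: 13.15
eef_pos: [0.5836, 0.0334, 0.1161]
tool_rot: [0.839, 0.544, 0.0, 0.0]
ft_force: [0.9, 0.1, -0.4]
grip_width: 0.0855
grasp_force: 0.0
```

```bash
python3 - <<'E'
from h import *
for c,(x0,x1,y0,y1) in(("top",(140,235,145,200)),("scene",(310,400,210,250))):
    a=cv2.imread(f"pics/{c}0.png").astype(int)
    m=(a[:,:,2]>110)&(a[:,:,1]<70); k=np.zeros_like(m); k[y0:y1,x0:x1]=m[y0:y1,x0:x1]
    v,u=np.nonzero(k); P=np.array([at(c,uu,vv,.017)[:2] for uu,vv in zip(u,v)])
    r=cv2.fitLine(P.astype(np.float32),cv2.DIST_HUBER,0,.001,.001).ravel(); d=r[:2]*np.sign(r[1]); s=(P-r[2:])@d
    lo,hi=s.min(),s.max(); mid=r[2:]+d*((lo+hi)/2+.0375)
    print(c,"len",hi-lo,"ang",np.arctan2(d[1],d[0]),"mid",mid,"butt-based",r[2:]+d*(lo+.1))
go(.598,.197,.11,1.684)
E
```

```text
top len 0.12290510619714629 ang 1.7103827 mid [0.59559295 0.21032216] butt-based [0.59544721 0.21135942]
scene len 0.12572806877274198 ang 1.7265774 mid [0.59489265 0.20771357] butt-based [0.59494913 0.20735395]
cm [15.53 -5.35  0.61] twist -0.533 | pos [0.5836 0.0334 0.1161] ang 1.151 tilt [ 0.     0.001 -1.   ] F [ 0.9  0.1 -0.4] w 0.0855 g 0.0 t 13.15
```

Request:
send_rows(motion="-1 4 -1.3 0 -0.14; -1 8 -2.6 0 -0.28; -1 12 -4 0 -0.42; -1 15.5 -5.3 0 -0.55; -1 15.5 -5.3 1 -0.55")

```text
clock: 13.65
eef_pos: [0.6004, 0.2004, 0.107]
tool_rot: [0.659, 0.753, 0.003, 0.001]
ft_force: [-0.5, 0.5, 0.3]
grip_width: 0.0854
grasp_force: 0.0
```

Request:
send_rows(motion="-1 0 0 1 0; -1 0 0 2 0; -1 0 0 3 0; -1 0 0 3 0; -1 0 0 3 0")

```text
clock: 14.15
eef_pos: [0.599, 0.1936, 0.0751]
tool_rot: [0.662, 0.749, -0.0, -0.0]
ft_force: [0.2, -0.6, 0.6]
grip_width: 0.0855
grasp_force: 0.0
```

```bash
python3 -c "
from h import *
go(.5967,.1996,-.02,1.71)"
```

```text
cm [ 0.63 -0.15  9.51] twist -0.016 | pos [0.599  0.1936 0.0751] ang 1.694 tilt [-0.    -0.001 -1.   ] F [ 0.2 -0.6  0.6] w 0.0855 g 0.0 t 14.15
```

Request:
send_rows(motion="-1 0.6 -0.1 2 -0.02; -1 0.6 -0.1 4 -0.02; -1 0.6 -0.1 6 -0.02; -1 0.6 -0.1 7 -0.02; -1 0.6 -0.1 7 -0.02")

```text
clock: 14.65
eef_pos: [0.5965, 0.1999, 0.0042]
tool_rot: [0.654, 0.756, -0.001, -0.001]
ft_force: [0.3, -0.1, -0.1]
grip_width: 0.0854
grasp_force: 0.0
```

Request:
send_rows(motion="-1 0 0 0.8 0; -1 0 0 1.5 0; -1 0 0 2 0; -1 0 0 2.4 0; -1 0 0 2.4 0")

```text
clock: 15.15
eef_pos: [0.597, 0.2004, -0.0192]
tool_rot: [0.654, 0.756, -0.001, -0.0]
ft_force: [0.5, -0.8, 0.1]
grip_width: 0.0858
grasp_force: 0.0
```

```bash
python3 -c "
from h import *
go(.5967,.1996,-.02,1.71)"
```

```text
cm [-0.08 -0.04  0.08] twist 0.006 | pos [ 0.597   0.2004 -0.0192] ang 1.716 tilt [-0.    -0.001 -1.   ] F [ 0.5 -0.8  0.1] w 0.0858 g 0.0 t 15.15
```

Request:
send_rows(motion="0.2 0 0 -0.1 0; 0.2 0 0 -0.1 0; 0.2 0 0 -0.1 0; 0.2 0 0 -0.1 0; 0.2 0 0 -0.1 0")

```text
clock: 15.65
eef_pos: [0.5975, 0.2006, -0.0174]
tool_rot: [0.654, 0.756, 0.0, 0.0]
ft_force: [-0.5, -0.5, 0.4]
grip_width: 0.0342
grasp_force: 0.0
```

Request:
send_rows(motion="1 0 0 0 0; 1 0 0 0 0; 1 0 0 0 0; 1 0 0 0 0; 1 0 0 0 0")

```text
clock: 16.15
eef_pos: [0.5976, 0.2006, -0.0172]
tool_rot: [0.654, 0.756, 0.0, 0.0]
ft_force: [-0.8, -0.4, 3.2]
grip_width: 0.0214
grasp_force: 59.2
```

Request:
send_rows(motion="1 0 0 -1 0; 1 0 0 -3 0; 1 0 0 -6 0; 1 0 0 -9 0; 1 0 0 -12 0")

```text
clock: 16.65
eef_pos: [0.5969, 0.2004, 0.1032]
tool_rot: [0.654, 0.756, -0.001, -0.0]
ft_force: [0.4, -0.5, -2.3]
grip_width: 0.0215
grasp_force: 58.9
```

Request:
send_rows(motion="1 0 0 0 0; 1 0 0 0 0")

```text
clock: 16.85
eef_pos: [0.5978, 0.2007, 0.1028]
tool_rot: [0.654, 0.756, 0.001, 0.0]
ft_force: [-0.2, 0.1, -2.0]
grip_width: 0.0213
grasp_force: 59.0
```

```bash
python3 - <<'E'
from h import *
c="scene"; a=snap(c,"s7")[:,:,::-1].astype(int); o=bot.get_obs(); q=o["eef_pos"]; z=q[2]+.0342
u0,v0=proj(c,[*q[:2],z]).astype(int)
m=(a[:,:,2]>110)&(a[:,:,1]<70); k=np.zeros_like(m); k[v0-25:v0+25,u0-60:u0+60]=m[v0-25:v0+25,u0-60:u0+60]
v,u=np.nonzero(k); P=np.array([at(c,uu,vv,z)[:2] for uu,vv in zip(u,v)])
r=cv2.fitLine(P.astype(np.float32),cv2.DIST_HUBER,0,.001,.001).ravel(); d=r[:2]*np.sign(r[1]); s=(P-q[:2])@d
print(len(u),"ang",np.arctan2(d[1],d[0]),"tcp at brush x:",-.1-s.min(),"or",.025-s.max())
go(.5159,-.1329,.1,.447)
E
```

```text
230 ang 1.6712384 tcp at brush x: -0.008142155508986323 or -0.009277193245436362
cm [-31.81 -12.81   0.17] twist 1.269 | pos [0.5967 0.2003 0.1014] ang 1.716 tilt [-0.    -0.002 -1.   ] F [ 1.  -0.6 -2.3] w 0.021 g 59.0 t 16.9
```

```bash
cat > lat.py <<'E'
from h import *
def lat(c,a,q,ang,z,sgn=1):
    a=a.astype(int); d=np.array([np.cos(ang),np.sin(ang)]); n=np.array([-d[1],d[0]])
    H,Wd=a.shape[:2]; vv,uu=np.mgrid[0:H,0:Wd]
    M=vision.camera_model(c); f=210/np.tan(np.radians(M["fov_y"])/2); T=np.array(M["world_from_camera"])
    D=np.stack([(uu-M["cx"])/f,(vv-M["cy"])/f,np.ones_like(uu)],-1)@T[:3,:3].T
    P=T[:2,3]+D[...,:2]*((z-T[2,3])/D[...,2])[...,None]; m=q[:2]+.0085*d
    s=(P-m)@d; t=(P-m)@n
    red=(a[...,2]>110)&(a[...,1]<70); sat=a.max(-1)-a.min(-1); fer=(a.min(-1)>120)&(sat<35)
    for nm,k,lo,hi in(("butt",red,-.11,-.06),("hand",red,-.06,-.03),("neck",red,.005,.03),("ferr",fer,.015,.07)):
        g=k&(s>lo)&(s<hi)&(abs(t)<.045)
        if g.sum(): print(c,nm,g.sum(),"s %.4f t %.4f  tmin %.4f tmax %.4f"%(s[g].mean(),t[g].mean(),t[g].min(),t[g].max()))
if __name__=="__main__":
    q=np.array([.5967,.2003,.1014]); lat("scene",cv2.imread("pics/s7.png"),q,1.716,q[2]+.0342)
    print("before"); lat("scene",cv2.imread("pics/scene0.png"),np.array([.5954,.2085,0])-.0085*np.array([np.cos(1.716),np.sin(1.716),0]),1.716,.017)
    lat("top",cv2.imread("pics/top0.png"),np.array([.5954,.2085,0])-.0085*np.array([np.cos(1.716),np.sin(1.716),0]),1.716,.017)
E
python3 lat.py
```

```text
scene butt 89 s -0.0788 t 0.0002  tmin -0.0151 tmax 0.0143
scene hand 66 s -0.0449 t 0.0027  tmin -0.0098 tmax 0.0152
scene neck 37 s 0.0169 t -0.0070  tmin -0.0191 tmax 0.0067
scene ferr 80 s 0.0413 t -0.0042  tmin -0.0249 tmax 0.0391
before
scene butt 93 s -0.0801 t 0.0001  tmin -0.0138 tmax 0.0145
scene hand 73 s -0.0452 t -0.0002  tmin -0.0148 tmax 0.0143
scene neck 57 s 0.0147 t 0.0015  tmin -0.0175 tmax 0.0194
scene ferr 109 s 0.0385 t 0.0036  tmin -0.0243 tmax 0.0328
top butt 113 s -0.0781 t -0.0001  tmin -0.0113 tmax 0.0114
top hand 99 s -0.0454 t -0.0001  tmin -0.0117 tmax 0.0108
top neck 87 s 0.0163 t -0.0006  tmin -0.0162 tmax 0.0150
top ferr 192 s 0.0394 t -0.0022  tmin -0.0302 tmax 0.0261
```

Request:
send_rows(motion="1 -4.4 -1.8 0 0.14; 1 -8.8 -3.6 0 0.28; 1 -13.2 -5.3 0 0.42; 1 -17.6 -7.1 0 0.56; 1 -22 -8.9 0 0.7")

```text
clock: 17.4
eef_pos: [0.5387, -0.0315, 0.1001]
tool_rot: [0.875, 0.484, -0.002, -0.001]
ft_force: [0.7, -0.5, -1.8]
grip_width: 0.022
grasp_force: 59.1
```

```bash
python3 -c "
from h import *
go(.5159,-.1329,.08,.447)"
```

```text
cm [-9.8   3.47  2.02] twist 0.564 | pos [ 0.5387 -0.0315  0.1001] ang 1.011 tilt [-0.002 -0.004 -1.   ] F [ 0.7 -0.5 -1.8] w 0.022 g 59.1 t 17.4
```

Request:
send_rows(motion="1 -2.8 1 0 0.14; 1 -5.6 2 0 0.28; 1 -8.4 3 0.5 0.42; 1 -9.8 3.5 1 0.56; 1 -9.8 3.5 1.5 0.56")

```text
clock: 17.9
eef_pos: [0.5171, -0.1333, 0.0852]
tool_rot: [0.975, 0.224, -0.002, -0.001]
ft_force: [-0.6, 0.3, -1.5]
grip_width: 0.0213
grasp_force: 59.1
```

Request:
send_rows(motion="1 0 0 1 0; 1 0 0 2 0; 1 0 0 3 0; 1 0 0 3 0; 1 0 0 3 0")

```text
clock: 18.4
eef_pos: [0.5191, -0.131, 0.0569]
tool_rot: [0.974, 0.227, -0.0, -0.0]
ft_force: [0.7, -0.1, -1.4]
grip_width: 0.0211
grasp_force: 59.1
```

```bash
python3 - <<'E'
from lat import *
go(.5159,-.1329,.03,.447)
o=bot.get_obs(); q=o["eef_pos"]; R=o["tool_rot"]; ang=2*np.arctan2(R[1],R[0])
for c in("scene","top"): lat(c,snap(c,c[0]+"8")[:,:,::-1],q,ang,q[2]+.0342)
go(.5159,-.1329,.03,.447)
E
```

```text
cm [-0.37  0.03  2.69] twist 0.01 | pos [ 0.5191 -0.131   0.0569] ang 0.457 tilt [-0.001 -0.001 -1.   ] F [ 0.7 -0.1 -1.4] w 0.0211 g 59.1 t 18.4
scene butt 21 s -0.0903 t -0.0022  tmin -0.0080 tmax 0.0057
scene hand 7 s -0.0398 t 0.0083  tmin 0.0059 tmax 0.0105
scene neck 30 s 0.0110 t 0.0007  tmin -0.0136 tmax 0.0147
scene ferr 106 s 0.0306 t 0.0004  tmin -0.0258 tmax 0.0282
top neck 12 s 0.0193 t 0.0144  tmin 0.0100 tmax 0.0178
top ferr 256 s 0.0343 t -0.0079  tmin -0.0450 tmax 0.0275
cm [-0.42 -0.04  2.78] twist 0.01 | pos [ 0.5198 -0.1315  0.0578] ang 0.457 tilt [ 0.001  0.001 -1.   ] F [ 0.8  0.3 -1.8] w 0.0213 g 59.1 t 18.5
```

Request:
send_rows(motion="1 -0.4 0 0.5 0.01; 1 -0.4 0 1 0.01; 1 -0.4 0 1.8 0.01; 1 -0.4 0 2.6 0.01; 1 -0.4 0 2.6 0.01")

```text
clock: 19.0
eef_pos: [0.5143, -0.1332, 0.0297]
tool_rot: [0.975, 0.221, -0.001, -0.001]
ft_force: [-0.0, 0.6, -2.2]
grip_width: 0.0216
grasp_force: 59.1
```

```bash
python3 -c "
from h import *
go(.5159,-.1329,-.0132,.447)"
```

```text
cm [0.17 0.05 4.29] twist -0.001 | pos [ 0.5143 -0.1332  0.0297] ang 0.446 tilt [-0.002 -0.002 -1.   ] F [-0.   0.6 -2.2] w 0.0216 g 59.1 t 19.0
```

Request:
send_rows(motion="1 0.1 0 0.6 0; 1 0.1 0 1.2 0; 1 0.1 0 1.8 0; 1 0.1 0 2.4 0; 1 0.1 0 2.4 0")

```text
clock: 19.5
eef_pos: [0.5156, -0.1328, 0.0062]
tool_rot: [0.975, 0.221, -0.001, -0.0]
ft_force: [-0.0, 0.1, -1.5]
grip_width: 0.0214
grasp_force: 59.1
```

Request:
send_rows(motion="1 0 0 0.4 0; 1 0 0 0.8 0; 1 0 0 1.2 0; 1 0 0 1.5 0; 1 0 0 1.5 0")

```text
clock: 20.0
eef_pos: [0.5161, -0.1329, -0.0082]
tool_rot: [0.975, 0.221, -0.0, -0.0]
ft_force: [-0.6, 0.4, -1.2]
grip_width: 0.0213
grasp_force: 59.1
```

Request:
send_rows(motion="1 0 0 0 0; 1 0 0 0.1 0; 1 0 0 0.1 0")

```text
clock: 20.3
eef_pos: [0.5167, -0.1331, -0.0085]
tool_rot: [0.975, 0.221, 0.0, 0.0]
ft_force: [-0.4, -0.7, -1.0]
grip_width: 0.0211
grasp_force: 59.1
```

Request:
send_rows(motion="1 0 0 0.1 0; 1 0 0 0.2 0; 1 0 0 0.3 0; 1 0 0 0.3 0")

```text
clock: 20.7
eef_pos: [0.5164, -0.133, -0.0118]
tool_rot: [0.975, 0.221, -0.0, -0.0]
ft_force: [-0.7, 1.2, -2.0]
grip_width: 0.0219
grasp_force: 59.1
```

Request:
send_rows(motion="1 0 0 0.1 0; 1 0 0 0.1 0; 1 0 0 0.1 0")

```text
clock: 21.0
eef_pos: [0.5166, -0.133, -0.0126]
tool_rot: [0.975, 0.221, -0.0, -0.0]
ft_force: [0.7, -0.8, -0.7]
grip_width: 0.0213
grasp_force: 59.1
```

Request:
send_rows(motion="1 0 0 0.1 0; 1 0 0 0.1 0; 1 0 0 0.1 0")

```text
clock: 21.3
eef_pos: [0.5168, -0.1331, -0.0132]
tool_rot: [0.975, 0.221, 0.0, 0.0]
ft_force: [-1.8, 0.5, 2.5]
grip_width: 0.0213
grasp_force: 59.5
```

Request:
send_rows(motion="0.2 0 0 0 0; 0 0 0 0 0; -0.2 0 0 0 0; -0.2 0 0 0 0; -0.2 0 0 0 0")

```text
clock: 21.8
eef_pos: [0.5166, -0.133, -0.0136]
tool_rot: [0.975, 0.221, -0.0, -0.0]
ft_force: [-0.9, 0.1, -0.6]
grip_width: 0.0511
grasp_force: 0.0
```

Request:
send_rows(motion="-0.2 0 0 -0.5 0; -0.2 0 0 -2 0; -0.2 0 0 -5 0; -0.2 0 0 -9 0; -0.2 0 0 -13 0")

```text
clock: 22.3
eef_pos: [0.516, -0.1329, 0.1177]
tool_rot: [0.975, 0.221, -0.0, -0.0]
ft_force: [0.7, -0.5, 0.1]
grip_width: 0.051
grasp_force: 0.0
```

Request:
send_rows(motion="-0.2 -4 3 -1 0; -0.2 -8 6 -2 0; -0.2 -12 9 -3 0; -0.2 -16 12 -4 0; -0.2 -20 15 -4 0")

```text
clock: 22.8
eef_pos: [0.4024, -0.3533, 0.1585]
tool_rot: [0.975, 0.221, 0.001, 0.001]
ft_force: [1.3, -1.2, 0.1]
grip_width: 0.0511
grasp_force: 0.0
```

Request:
send_rows(motion="-0.2 -1 4 0 0; -0.2 -2 8 0 0; -0.2 -3 12 0 0; -0.2 -3 12 0 0")

```text
clock: 23.2
eef_pos: [0.427, -0.477, 0.1545]
tool_rot: [0.976, 0.219, -0.0, 0.0]
ft_force: [-0.1, 0.0, -0.0]
grip_width: 0.0509
grasp_force: 0.0
```

```bash
python3 - <<'E'
from h import *
go(.3,-.3,.2,.44)
for c in("top","scene"):
    a=snap(c,c[0]+"9"); b0=cv2.imread(f"pics/{c}0.png")
    for t in("scraper_mid","brush_mid","gouge_mid","tray"):
        for b in boxes_of(c,t)[:2]: print(c,t,round(b["conf"],2),np.round(b["rect"]).tolist())
# rectify tray at tool mid height from both views
t=np.array([.5578,-.2016]);an=.447;d=np.array([np.cos(an),np.sin(an)]);n=np.array([-d[1],d[0]])
for c,f in(("top","t9"),("scene","s9")):
    im=cv2.imread(f"pics/{f}.png"); s=np.arange(-.13,.13,.001); yy=np.arange(-.04,.13,.001)
    for nm,z in(("top of tools",.028),("mid",.019)):
        M=np.zeros((len(yy),len(s),2),np.float32)
        for i,y in enumerate(yy):
            for j in(0,len(s)-1): M[i,j]=0
        c4=np.array([[x,y] for x in(-.13,.13) for y in(-.04,.13)]); w=[proj(c,[*(t+d*x+n*y),z]) for x,y in c4]
        Hm=cv2.getPerspectiveTransform(np.float32([[ (x+.13)*1000,(y+.04)*1000] for x,y in c4]),np.float32(w))
        r=cv2.warpPerspective(im,Hm,(260,170),flags=cv2.INTER_LINEAR|cv2.WARP_INVERSE_MAP).astype(int)
        red=(r[...,2]>110)&(r[...,1]<75)&(r[...,0]<75); gry=(r.min(-1)>110)&(r.max(-1)-r.min(-1)<40); drk=r.max(-1)<70
        for k,m in(("red",red),("grey",gry)):
            for lo,hi in((-40,40),(40,130)):
                g=np.zeros_like(m); g[lo+40:hi+40]=m[lo+40:hi+40]
                l,_,st,ce=cv2.connectedComponentsWithStats(g.astype(np.uint8))
                for q in range(1,l):
                    if st[q,4]>120: print(c,nm,k,"x",st[q,0]-130,"..",st[q,0]+st[q,2]-130,"y",st[q,1]-40,"..",st[q,1]+st[q,3]-40,"c",np.round(ce[q]-[130,40],1))
E
```

```text
cm [ -3.92 -21.43  -4.56] twist 0.002 | pos [ 0.427  -0.477   0.1545] ang 0.442 tilt [-0.001  0.001 -1.   ] F [-0.1  0.  -0. ] w 0.0509 g 0.0 t 23.2
top scraper_mid 0.76 [346.0, 177.0, 44.0, 68.0]
top scraper_mid 0.18 [342.0, 176.0, 123.0, 123.0]
top brush_mid 0.98 [316.0, 190.0, 49.0, 69.0]
top brush_mid 0.78 [126.0, 318.0, 49.0, 70.0]
top gouge_mid 0.75 [374.0, 164.0, 42.0, 67.0]
top tray 0.7 [348.0, 177.0, 121.0, 119.0]
scene scraper_mid 0.64 [214.0, 234.0, 31.0, 42.0]
scene brush_mid 0.71 [240.0, 226.0, 40.0, 48.0]
scene brush_mid 0.5 [213.0, 232.0, 31.0, 40.0]
scene gouge_mid 0.78 [185.0, 245.0, 30.0, 48.0]
scene gouge_mid 0.74 [240.0, 225.0, 42.0, 47.0]
scene tray 0.59 [213.0, 237.0, 106.0, 89.0]
scene tray 0.55 [243.0, 229.0, 37.0, 46.0]
top top of tools red x -98 .. 25 y 65 .. 101 c [-31.8  83. ]
top top of tools grey x 20 .. 99 y -6 .. 12 c [58.3  2.6]
top top of tools grey x 25 .. 52 y 54 .. 110 c [38.1 81.5]
top mid red x -98 .. 26 y 63 .. 100 c [-31.7  81.4]
top mid grey x 20 .. 101 y -8 .. 10 c [59.4  0.5]
top mid grey x 26 .. 53 y 52 .. 109 c [38.8 79.7]
scene top of tools red x -99 .. 25 y 58 .. 92 c [-35.   76.5]
scene top of tools grey x 24 .. 107 y -13 .. 6 c [65.1 -3.9]
scene top of tools grey x 25 .. 52 y 50 .. 107 c [38.4 77. ]
scene mid red x -108 .. 17 y 61 .. 96 c [-43.6  79.9]
scene mid grey x 17 .. 100 y -10 .. 9 c [57.4 -1.3]
scene mid grey x 17 .. 44 y 53 .. 110 c [30.7 80.3]
```

Both views agree: the blade lies at x 20..101, y about 0, at resting height. The brush lies at x −98..+100, y about 80, with its top at resting height. The gouge and tray are unchanged, so I hand in.

```bash
python3 -c "
from h import *
print(workorder.job_done())"
```

```text
the job is handed in; nothing more can be done
None
```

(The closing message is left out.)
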